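Load the kiln setter in reverse order

TASK

Move the four glazed cups from the dark wooden drying rack to the cream kiln setter, one upright in each well and in the reverse order: the setter goes into the kiln the other way round, so the cup at the left end of the drying rack (as the robot sees it) must end at the right end of the setter, the second from the left second from the right, and so on. Keep the cups upright and do not let them knock together, leave the jar, the plaster block and the brush pot where they are, and let go of everything at the end.

Things in the scene. Friction and masses are not known exactly. Their poses are not given: they have to be found in the camera images.
- drying_rack: fixed dark wooden rack holding the cups at the start, 120 (x) x 360 (y) x 22 mm high, nearer to the robot than the setter or beyond it. Origin: centre of underside, on the table; z up, y along the row to the robot's left, x away from the robot (yaw under 0.15 rad). Four round wells, 64 mm wide, 10 mm deep (floor 12 mm above the table), centred at x = -15 and y = 127.5, 42.5, -42.5, -127.5 mm.
- kiln_setter: fixed cream-white fireclay setter, empty at the start: where the cups go. 90 (x) x 360 (y) x 22 mm high. Origin: centre of underside, on the table; z up, y along the row to the robot's left, x away from the robot (yaw under 0.15 rad). Four round wells, 64 mm wide, 10 mm deep (floor 12 mm above the table), centred at x = 0 and y = 127.5, 42.5, -42.5, -127.5 mm.
- cup_blue: loose straight beaker, no handle, blue glaze, 54 mm outside diameter (44 at the foot, full width from 12 mm up), 64 mm tall, open top, 4 mm wall, about 120 g. Origin: centre of its underside; z up. Starts in a well of the drying rack, up to 5 mm off centre. Neighbours stand 85 mm apart: fingers have more room across the row (x) than along it.
- cup_red: loose straight beaker, no handle, red glaze, 54 mm outside diameter (44 at the foot, full width from 12 mm up), 64 mm tall, open top, 4 mm wall, about 120 g. Origin: centre of its underside; z up. Starts in a well of the drying rack, up to 5 mm off centre. Neighbours stand 85 mm apart: fingers have more room across the row (x) than along it.
- cup_green: loose straight beaker, no handle, green glaze, 54 mm outside diameter (44 at the foot, full width from 12 mm up), 64 mm tall, open top, 4 mm wall, about 120 g. Origin: centre of its underside; z up. Starts in a well of the drying rack, up to 5 mm off centre. Neighbours stand 85 mm apart: fingers have more room across the row (x) than along it.
- cup_yellow: loose straight beaker, no handle, yellow glaze, 54 mm outside diameter (44 at the foot, full width from 12 mm up), 64 mm tall, open top, 4 mm wall, about 120 g. Origin: centre of its underside; z up. Starts in a well of the drying rack, up to 5 mm off centre. Neighbours stand 85 mm apart: fingers have more room across the row (x) than along it.
- chip_blue: blue glaze chip, a flat plate 24 x 36 x 4 mm fixed on top of the drying rack beside the well where the blue cup stands at the start, on the side away from the robot, 55 mm from the well's centre; it stays there as the record of the order. Origin: centre of its underside, z up.
- chip_red: red glaze chip, a flat plate 24 x 36 x 4 mm fixed on top of the drying rack beside the well where the red cup stands at the start, on the side away from the robot, 55 mm from the well's centre; it stays there as the record of the order. Origin: centre of its underside, z up.
- chip_green: green glaze chip, a flat plate 24 x 36 x 4 mm fixed on top of the drying rack beside the well where the green cup stands at the start, on the side away from the robot, 55 mm from the well's centre; it stays there as the record of the order. Origin: centre of its underside, z up.
- chip_yellow: yellow glaze chip, a flat plate 24 x 36 x 4 mm fixed on top of the drying rack beside the well where the yellow cup stands at the start, on the side away from the robot, 55 mm from the well's centre; it stays there as the record of the order. Origin: centre of its underside, z up.
- jar: bystander: white jar with black lid, 72 mm diameter, 90 mm tall, left of the racks. Origin: centre of its underside. To be left alone.
- plaster_block: bystander: white plaster block 90 x 70 x 50 mm, right of the racks. Origin: centre of its underside. To be left alone.
- brush_pot: bystander: terracotta pot with two brushes, 72 mm diameter, 90 mm tall (160 with the brushes), left of the racks. Origin: centre of its underside. To be left alone.

How it is judged:
At the end, for the whole second after the job is handed in: Each cup stands in the setter's well that mirrors its starting place (left end to right end; its chip marks that place): within 12 mm of the well's centre in the setter's x and y, underside within 5 mm of the well's floor, tilted under 7 degrees, released and at rest (((y of chip_blue in the frame of drying_rack between 0.1075 and 0.1475 m and y of cup_blue in the frame of kiln_setter between -0.1395 and -0.1155 m) or (y of chip_blue in the frame of drying_rack between 0.0225 and 0.0625 m and y of cup_blue in the frame of kiln_setter between -0.0545 and -0.0305 m) or (y of chip_blue in the frame of drying_rack between -0.0625 and -0.0225 m and y of cup_blue in the frame of kiln_setter between 0.0305 and 0.0545 m) or (y of chip_blue in the frame of drying_rack between -0.1475 and -0.1075 m and y of cup_blue in the frame of kiln_setter between 0.1155 and 0.1395 m)) and x of cup_blue in the frame of kiln_setter between -0.012 and 0.012 m and z of cup_blue in the frame of kiln_setter between 0.007 and 0.017 m and angle between each of cup_blue, cup_red, cup_green, cup_yellow's own z axis and vertical below 0.12 rad and linear speed of each of cup_blue, cup_red, cup_green, cup_yellow below 0.02 m/s and contact force between each of cup_blue, cup_red, cup_green, cup_yellow and the fingers below 0.1 N and ((y of chip_red in the frame of drying_rack between 0.1075 and 0.1475 m and y of cup_red in the frame of kiln_setter between -0.1395 and -0.1155 m) or (y of chip_red in the frame of drying_rack between 0.0225 and 0.0625 m and y of cup_red in the frame of kiln_setter between -0.0545 and -0.0305 m) or (y of chip_red in the frame of drying_rack between -0.0625 and -0.0225 m and y of cup_red in the frame of kiln_setter between 0.0305 and 0.0545 m) or (y of chip_red in the frame of drying_rack between -0.1475 and -0.1075 m and y of cup_red in the frame of kiln_setter between 0.1155 and 0.1395 m)) and x of cup_red in the frame of kiln_setter between -0.012 and 0.012 m and z of cup_red in the frame of kiln_setter between 0.007 and 0.017 m and ((y of chip_green in the frame of drying_rack between 0.1075 and 0.1475 m and y of cup_green in the frame of kiln_setter between -0.1395 and -0.1155 m) or (y of chip_green in the frame of drying_rack between 0.0225 and 0.0625 m and y of cup_green in the frame of kiln_setter between -0.0545 and -0.0305 m) or (y of chip_green in the frame of drying_rack between -0.0625 and -0.0225 m and y of cup_green in the frame of kiln_setter between 0.0305 and 0.0545 m) or (y of chip_green in the frame of drying_rack between -0.1475 and -0.1075 m and y of cup_green in the frame of kiln_setter between 0.1155 and 0.1395 m)) and x of cup_green in the frame of kiln_setter between -0.012 and 0.012 m and z of cup_green in the frame of kiln_setter between 0.007 and 0.017 m and ((y of chip_yellow in the frame of drying_rack between 0.1075 and 0.1475 m and y of cup_yellow in the frame of kiln_setter between -0.1395 and -0.1155 m) or (y of chip_yellow in the frame of drying_rack between 0.0225 and 0.0625 m and y of cup_yellow in the frame of kiln_setter between -0.0545 and -0.0305 m) or (y of chip_yellow in the frame of drying_rack between -0.0625 and -0.0225 m and y of cup_yellow in the frame of kiln_setter between 0.0305 and 0.0545 m) or (y of chip_yellow in the frame of drying_rack between -0.1475 and -0.1075 m and y of cup_yellow in the frame of kiln_setter between 0.1155 and 0.1395 m)) and x of cup_yellow in the frame of kiln_setter between -0.012 and 0.012 m and z of cup_yellow in the frame of kiln_setter between 0.007 and 0.017 m); the robot touches nothing.
It fails at once if a cup is tipped by more than 35 degrees (angle between any of cup_blue, cup_red, cup_green, cup_yellow's own z axis and vertical above 0.61 rad).
It fails at once if two cups knock together (over 2 N) (contact force between cup_blue and cup_red above 2 N or contact force between any of cup_blue, cup_red and cup_green above 2 N or contact force between any of cup_blue, cup_red, cup_green and cup_yellow above 2 N).
It fails at once if the jar, the plaster block or the brush pot is shifted by more than 20 mm (distance of any of jar, plaster_block, brush_pot from where it was at the start of the episode above 0.02 m).
It also fails if it takes over 99 s, if anything falls off the work surface, if the arm or the gripper's body presses on something with over 40 N, if the wrist force passes 120 N, or if a joint passes its speed limit or range.

ROBOT

A 7-joint arm with a two-finger parallel gripper is mounted at the origin on the work surface. World frame = base frame: x ahead of the robot, y to its left, z up, the work surface at z = 0. Lengths are in m, angles in rad, forces in N, time in s.
With the tool pointing down it reaches from about 0.425 to 0.925 m from the base axis. Payload 6.8 kg.
Tool frame: the origin (TCP) lies at the very end of the fingers, on their centre line; the grasp point (between the pads) lies bot.grip_point_offset behind it (bot.grip_point_offset is the distance from the TCP to the grasp point, in m); z points along the fingers, y is the line along which they close (so a half turn about z gives the same grasp; the last joint's range is limited). The gripper opens to 85 mm and grips with 20 to 120 N. Pads are 22 mm wide; open, the fingers measure 114 mm over their backs; the gripper's body (76 mm by 85 mm) begins 54 mm behind the grasp point. The pads swing forward as they close: fully open they stand 13 mm farther back than shut.
Start: joints at [-0.108, 0.477, 0.022, 1.555, -0.011, 1.109, -0.083], TCP at [0.675, 0, 0.231] pointing down, gripper open.
Joint ranges: [-2.96, 2.96], [-0.34, 2.1], [-1.41, 1.46], [0.24, 2.44], [-1.37, 4.51], [0.17, 1.92], [-2.96, 2.96]. Speed limits (rad/s): [2.39, 2.39, 3.14, 3.14, 3.14, 3.14, 3.14].

INTERFACE

Orientations are given as a unit quaternion [w, x, y, z].
In Python, from station import bot, imaging gives the robot as it stands. The module is installed in compiled form; this text tells all that it offers.
- The arm moves only by the tool carry_out, never from a script. Its argument "targets" is one flat list of numbers, 5 for each row, row after row: the closure in counts, from 0 (fully open) to 255 (shut), then the shift along the world's x, y, z in mm, then the turn about the world's z in degrees. A call has 1 to 20 rows; each row shifts and turns the commanded pose from where the row before left it; what a row does not reach is not made up. A row lasts 1/10 s, in which the tool goes at most 50 mm and 8.59 degrees, less where a joint would pass 70% of its speed; a pose out of reach is approached as far as the arm can. A call is refused whole if a number of a shift passes 50 or a number of a turn 8.59, either way. A call with a gripper value outside its range is refused whole. The fingers move at their own pace and stop on an object; "newtons" is the grip in N (left out, the last holds). Time passes only in rows, so rows that do not move let the fingers close. It gives the time, the measured TCP pose, the force, the opening and the grip force at its end, in the units of the state.
- bot.get_obs(): the state, without advancing time (a new reading comes with each control period).
- imaging.read_camera(name): name is "scene" or "side" or "wrist"; returns a dict with "frame" (384x512x3 uint8, red, green, blue), "fov_y" (degrees; the focal length in pixels is half the picture's height over the tangent of half this angle, whatever the lens; pixels are square), "cx", "cy" (the principal point, pixels), "pose" (4x4, takes a point from camera to world coordinates); the wrist camera has in their place "tool_from_camera" (4x4, takes a point from camera to tool coordinates, whose origin is the TCP and whose axes are the flange's). Camera axes: x right, y up, looking along -z (the intrinsics and any distortion apply to the point x, -y, -z); pixel columns grow to the right and rows downward; lengths in m; the calibration is good to about 2 mm. A picture is of the moment at which its call begins: read the wrist's pose just before it. There is no depth.
- bot.hand_in(): hands the job in; it is judged then, once.
The state is a dict: "t": time; "q": joint angles; "joint_vel": joint speeds; "joint_torque": joint torques, N m; "eef_pos": TCP position; "tool_rot": TCP orientation; "contact_force": force on the tool from outside, world axes, zero at the start; "torque": the same for the moment, N m; "gripper_width": opening from 0.0 (shut) to 1.0 (fully open); "grasp_force": force on a finger pad.
Only numpy, scipy, OpenCV 4.12 (cv2) and the standard library are available. Lean on these libraries where they do the work, as an engineer would, in place of code of your own. Each camera call takes 0.05 s, during which the arm holds its last target. There are 200 camera calls.

## Working session

There is one attempt and no reset: what is moved stays moved. The work goes in short steps, Python scripts to look and compute and a tool call to move; the robot and the scene stay as the last step left them, time stands still between calls to the robot, and variables do not carry over. Pictures are saved under pics/ and viewed, at most 14 in all, crops included, and the job is handed in when it is done.

Besides the shell and the picture viewer there is one more tool, called after "Call:" as a command line: name --argument value ..., lists and objects as JSON in quotes. carry_out: Moves the arm, as the interface text tells. Its arguments: {"type":"object","properties":{"targets":{"type":"array","items":{"type":"number"}},"newtons":{"type":"number"}},"required":["targets"]}

```bash
mkdir -p pics; python3 - <<'E'
from station import bot, imaging
import cv2,numpy as np
np.set_printoptions(precision=4,suppress=True)
o=bot.get_obs();print(o['t'],o['eef_pos'],o['tool_rot'],o['gripper_width'],bot.grip_point_offset)
for n in ("scene","side","wrist"):
    r=imaging.read_camera(n);cv2.imwrite(f'pics/{n}0.png',r['frame'][:,:,::-1])
    print(n,{k:v for k,v in r.items() if k!='frame'})
E
```

```text
0.0 [ 0.6744 -0.      0.2303] [-0.0006  0.7071  0.7071 -0.0007] 1.001029881269136 0.0187
scene {'fov_y': 55.50714889354449, 'cx': 250.7392823914428, 'cy': 197.7487179940857, 'pose': array([[-0.3767, -0.6748,  0.6346,  1.1649],
       [ 0.9263, -0.2655,  0.2675,  0.2404],
       [-0.012 ,  0.6886,  0.7251,  0.7106],
       [ 0.    ,  0.    ,  0.    ,  1.    ]])}
side {'fov_y': 57.79549563970598, 'cx': 261.10401602211505, 'cy': 192.27840407790893, 'pose': array([[ 0.9943,  0.0365, -0.1001,  0.4787],
       [-0.1049,  0.504 , -0.8573, -0.8567],
       [ 0.0192,  0.8629,  0.5049,  0.5638],
       [ 0.    ,  0.    ,  0.    ,  1.    ]])}
wrist {'fov_y': 68.35481267141259, 'cx': 257.4336537242428, 'cy': 194.85112205803588, 'tool_from_camera': array([[-0.0005,  0.95  ,  0.3124,  0.0808],
       [ 1.    ,  0.0009, -0.001 ,  0.0004],
       [-0.0012,  0.3124, -0.95  , -0.1416],
       [ 0.    ,  0.    ,  0.    ,  1.    ]])}
```

View pics/scene0.png

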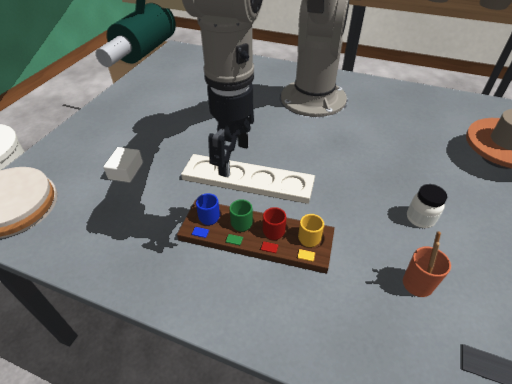

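View pics/side0.png

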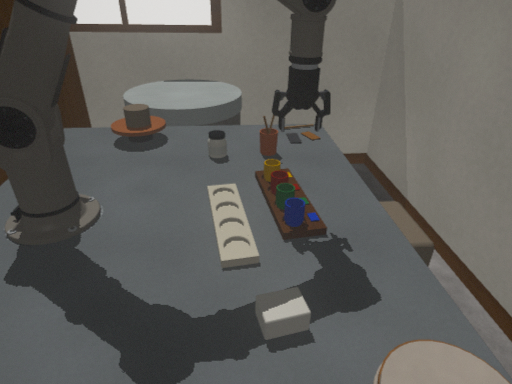

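View pics/wrist0.png

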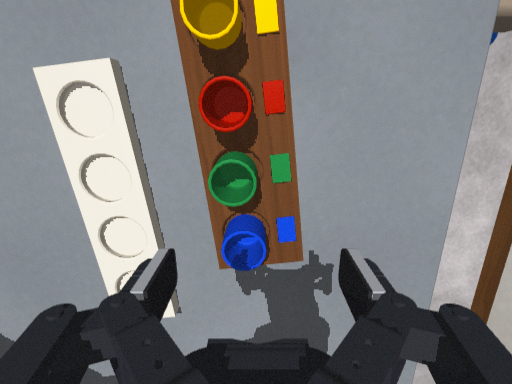

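Scene and side show the dark rack beyond the setter, with the order from the robot's left being yellow, red, green, blue. In the scene view the cups sit near (312,231), (274,223), (241,215), (208,210). The wrist view shows chips at about (266,14), (274,97), (280,167), (286,229). So blue goes to the setter's left end, then green, red, and yellow at the right end.

```bash
cat > h.py <<'E'
from station import bot, imaging
import cv2,numpy as np
from scipy.spatial.transform import Rotation as R
np.set_printoptions(precision=4,suppress=True)
HUE={'blue':(110,130),'red':None,'green':(45,85),'yellow':(20,33)}
def shot(n):
    o=bot.get_obs(); r=imaging.read_camera(n)
    if n=='wrist':
        w,x,y,z=o['tool_rot'];T=np.eye(4);T[:3,:3]=R.from_quat([x,y,z,w]).as_matrix();T[:3,3]=o['eef_pos']
        r['pose']=T@r['tool_from_camera']
    r['f']=192/np.tan(np.radians(r['fov_y']/2)); r['hsv']=cv2.cvtColor(r['frame'],cv2.COLOR_RGB2HSV)
    return r
def ray(r,uv,z):
    uv=np.atleast_2d(uv).astype(float)
    d=np.c_[(uv[:,0]-r['cx'])/r['f'],-(uv[:,1]-r['cy'])/r['f'],-np.ones(len(uv))]@r['pose'][:3,:3].T
    c=r['pose'][:3,3]; return (c+d*((z-c[2])/d[:,2])[:,None])[:,:2]
def pix(r,P):
    p=(np.atleast_2d(P)-r['pose'][:3,3])@r['pose'][:3,:3]
    return np.c_[r['cx']-r['f']*p[:,0]/p[:,2], r['cy']+r['f']*p[:,1]/p[:,2]]
def mask(r,c,s=130,v=60):
    h=r['hsv']
    if c=='red': return cv2.inRange(h,(0,s+40,v),(7,255,255))|cv2.inRange(h,(173,s+40,v),(180,255,255))
    a,b=HUE[c]; return cv2.inRange(h,(a,s,v),(b,255,255))
def blobs(m,amin=30):
    cs=cv2.findContours(m,cv2.RETR_EXTERNAL,cv2.CHAIN_APPROX_NONE)[0]
    return sorted([c for c in cs if cv2.contourArea(c)>amin],key=cv2.contourArea,reverse=True)
E
cat > m.py <<'E'
from h import *
for n in ('scene','side','wrist'):
    r=shot(n)
    for c in HUE:
        for b in blobs(mask(r,c))[:3]:
            m=cv2.moments(b);uv=(m['m10']/m['m00'],m['m01']/m['m00']);x,y,w,h=cv2.boundingRect(b)
            print(n,c,np.array(uv).round(1),(x,y,w,h),'z.026',ray(r,uv,.026)[0])
    wm=cv2.inRange(r['hsv'],(0,0,185),(40,70,255))
    for b in blobs(wm,300)[:4]:
        p=cv2.approxPolyDP(cv2.convexHull(b),6,True)[:,0]
        print(n,'white',cv2.contourArea(b),p.tolist(),ray(r,p,.022).round(3).tolist())
E
python3 m.py
```

```text
scene blue [207.7 208.5] (196, 193, 24, 32) z.026 [ 0.6401 -0.099 ]
scene blue [200.  231.8] (192, 227, 17, 11) z.026 [ 0.7138 -0.0825]
scene red [274.  223.3] (263, 208, 24, 32) z.026 [0.6241 0.0724]
scene red [269.3 246.8] (261, 241, 18, 13) z.026 [0.694  0.0859]
scene green [145.8  21.6] (115, 4, 54, 38) z.026 [-0.3336 -0.9238]
scene green [242.3 213. ] (230, 200, 22, 31) z.026 [ 0.622  -0.0119]
scene green [233.9 239.4] (226, 235, 17, 10) z.026 [0.7045 0.0017]
scene yellow [310.6 229.6] (299, 214, 25, 33) z.026 [0.6105 0.16  ]
scene yellow [306.  254.9] (298, 250, 17, 11) z.026 [0.6843 0.1701]
scene white 2428.0 [[181, 173], [196, 154], [314, 178], [309, 198]] [[0.545, -0.231], [0.457, -0.231], [0.43, 0.119], [0.508, 0.127]]
scene white 2099.0 [[18, 144], [52, 182], [54, 196], [0, 222], [0, 164]] [[0.613, -0.763], [0.707, -0.543], [0.746, -0.499], [0.866, -0.56], [0.703, -0.739]]
scene white 569.0 [[354, 69], [390, 62], [425, 75]] [[-0.224, 0.1], [-0.332, 0.222], [-0.272, 0.358]]
scene white 431.5 [[5, 122], [17, 140], [0, 160]] [[0.54, -0.895], [0.599, -0.781], [0.69, -0.753]]
s
[... 420 characters left out ...]
], [-1.909, 5.924], [-5.267, 16.121]]
wrist blue [243.8 242.7] (221, 214, 45, 57) z.026 [ 0.6567 -0.1019]
wrist blue [285.5 228.9] (276, 216, 20, 27) z.026 [ 0.7131 -0.0813]
wrist red [224.5 103.5] (198, 75, 54, 58) z.026 [0.637 0.079]
wrist red [273.2  96.4] (262, 79, 23, 36) z.026 [0.6937 0.0867]
wrist green [232.6 178.9] (208, 151, 48, 56) z.026 [ 0.644  -0.0119]
wrist green [279.8 167.6] (270, 153, 21, 30) z.026 [0.7034 0.0027]
wrist yellow [211.9  20.9] (179, 0, 62, 50) z.026 [0.6267 0.1633]
wrist yellow [265.4  16.2] (253, 0, 26, 35) z.026 [0.684  0.1677]
wrist white 14754.5 [[34, 67], [109, 59], [157, 248], [112, 294]] [[0.422, 0.119], [0.508, 0.127], [0.536, -0.112], [0.461, -0.188]]
```

Call:
carry_out --targets '[0, -24, -22, 18, 0, 0, -24, -22, 18, 0, 0, -24, -22, 18, 0, 0, -24, -22, 18, 0, 0, -24, -22, 18, 0, 0, 0, 0, 0, 0, 0, 0, 0, 0, 0]' --newtons 30

```text
t: 1.0
eef_pos: [0.555, -0.1105, 0.322]
tool_rot: [0.001, 0.708, 0.707, 0.001]
contact_force: [-0.3, 0.7, 0.3]
gripper_width: 0.998
grasp_force: 0.0
```

```bash
cat > rim.py <<'E'
from h import *
from scipy.optimize import least_squares
def rim(r,c,z=.076,R0=.027):
    b=[b for b in blobs(mask(r,c),200)][0]
    P=ray(r,b[:,0],z); cam=r['pose'][:2,3]; g=P.mean(0)
    for _ in range(4):
        u=(g-cam)/np.linalg.norm(g-cam); s=P[(P-g)@u>-.002]
        g=least_squares(lambda q:np.hypot(*(s-q).T)-R0,g,loss='soft_l1',f_scale=.001).x
    return g,np.std(np.hypot(*(s-g).T))
E
python3 - <<'E'
from rim import *
for n in ('wrist','scene'):
    r=shot(n)
    for c in HUE:
        try: print(n,c,*rim(r,c))
        except Exception as e: print(n,c,e)
    if n=='wrist': cv2.imwrite('pics/w1.png',r['frame'][:,:,::-1])
print(bot.get_obs()['eef_pos'])
E
```

```text
wrist blue [ 0.6718 -0.0825] 0.008213207454605324
wrist red [0.6574 0.0617] 0.009013968343753533
wrist green [ 0.6453 -0.0043] 0.0005592091686511324
wrist yellow list index out of range
scene blue [ 0.659  -0.0866] 0.0010886416479217588
scene red [0.6456 0.0787] 0.000978270408945374
scene green [-0.398  -0.9271] 0.0032984373026195483
scene yellow [0.6325 0.1625] 0.0010332138631382387
[ 0.5553 -0.1088  0.3207]
```

View pics/w1.png

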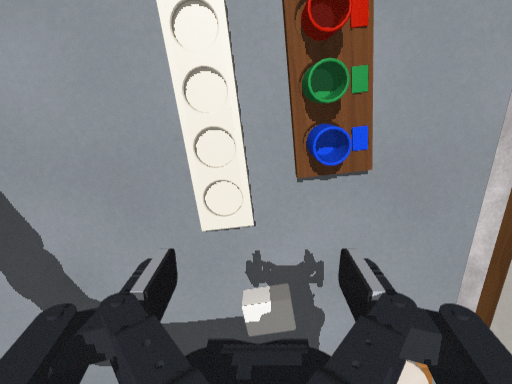

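The wrist view shows the setter's left (near) edge running from (158,0) to (202,230), its right-hand end at row 230, and wells near (194,25), (206,90), (215,147) and (224,198). All cups are upright.

```bash
cat > set.py <<'E'
from rim import *
r=shot('wrist')
wm=cv2.inRange(r['hsv'],(0,0,170),(40,80,255))
b=[b for b in blobs(wm,3000) if b[:,0,0].mean()<260][0]
p=b[:,0]
yy,left=[],[]
for v in range(5,215):
    yy.append(v);left.append(p[p[:,1]==v,0].min())
L=ray(r,np.c_[np.array(left)-.5,yy],.022)
bot_=[(u,p[p[:,0]==u,1].max()+.5) for u in range(208,248)]
B=ray(r,np.array(bot_),.022)
def fit(P):
    vx,vy,x0,y0=cv2.fitLine(P.astype(np.float32),cv2.DIST_HUBER,0,.001,.001).ravel(); return np.array([x0,y0]),np.array([vx,vy])
l0,ld=fit(L); ld*=np.sign(ld[1]); b0,bd=fit(B); bd*=np.sign(bd[0])
print('yaw left',np.arctan2(-ld[0],ld[1]),'bottom',np.arctan2(bd[1],bd[0]))
ex=np.array([ld[1],-ld[0]]);ey=ld
t=np.linalg.solve(np.c_[ld,-bd],b0-l0);corner=l0+t[0]*ld
c=corner+.045*ex+.18*ey
print('centre',c)
for y in(.1275,.0425,-.0425,-.1275): 
    w=c+y*ey; print(y,w,pix(r,[*w,.022]).round(1))
print(ray(r,[[194,25],[206,90],[215,147],[224,198]],.022))
g=rim(r,'green');print('green',g)
r=shot('scene'); m=blobs(wm2:=cv2.inRange(r['hsv'],(0,0,170),(40,80,255)),500)
print('scene well px',[pix(r,[*(c+y*ey),.022]).round(0).tolist() for y in(.1275,.0425,-.0425,-.1275)])
r['hsv'][:100]=0
print('scene green',rim(r,'green'))
E
python3 set.py
```

```text
yaw left 0.11521883 bottom 0.11141982
centre [ 0.4837 -0.0552]
0.1275 [0.4691 0.0715] [[194.1  25.5]]
0.0425 [ 0.4789 -0.013 ] [[204.7  91.1]]
-0.0425 [ 0.4886 -0.0974] [[214.1 148.9]]
-0.1275 [ 0.4984 -0.1818] [[222.4 200.1]]
[[ 0.469   0.072 ]
 [ 0.4808 -0.0114]
 [ 0.4901 -0.0945]
 [ 0.5011 -0.1781]]
green (array([ 0.6452, -0.0042]), np.float64(0.0005290988580682095))
scene well px [[[293.0, 183.0]], [[262.0, 177.0]], [[233.0, 172.0]], [[204.0, 167.0]]]
scene green (array([ 0.651 , -0.0016]), np.float64(0.001252864941040517))
```

Call:
carry_out --targets '[0, 17, 4, -28, 1.1, 0, 17, 4, -28, 1.1, 0, 17, 4, -28, 1.1, 0, 17, 4, -28, 1.1, 0, 17, 4, -28, 1.1, 0, 19, 2, -28, 1.1, 0, 0, 0, -22, 0, 0, 0, 0, -22, 0, 0, 0, 0, -22, 0, 0, 0, 0, -22, 0, 0, 0, 0, -18, 0, 0, 0, 0, -11, 0, 0, 0, 0, 0, 0, 0, 0, 0, 0, 0]' --newtons 30

```text
t: 2.6
eef_pos: [0.6594, -0.0877, 0.0364]
tool_rot: [0.0, 0.665, 0.747, 0.0]
contact_force: [0.2, 0.0, 0.0]
gripper_width: 1.002
grasp_force: 0.0
```

```bash
python3 - <<'E'
from rim import *
o=bot.get_obs();print(o['eef_pos'],o['contact_force'])
r=shot('side');cv2.imwrite('pics/s1.png',cv2.resize(r['frame'][130:260,200:360,::-1],(640,520)))
E
```

```text
[ 0.6594 -0.0877  0.0364] [0.2174 0.0207 0.0405]
```

View pics/s1.png

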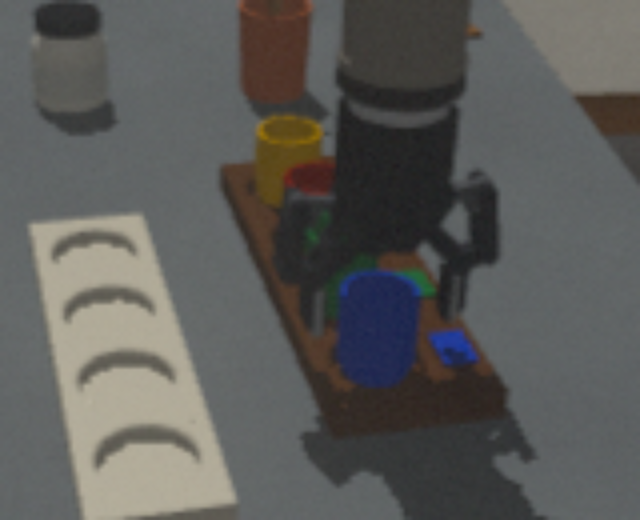

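The side view crop shows the blue cup upright at (378,330), with a finger on each side of it across x and clear of the rack. Next I'll close and lift.

Call:
carry_out --targets '[255, 0, 0, 0, 0, 255, 0, 0, 0, 0, 255, 0, 0, 0, 0, 255, 0, 0, 0, 0, 255, 0, 0, 0, 0, 255, 0, 0, 0, 0, 255, 0, 0, 0, 0, 255, 0, 0, 0, 0, 255, 0, 0, 10, 0, 255, 0, 0, 20, 0, 255, 0, 0, 30, 0, 255, 0, 0, 30, 0, 255, 0, 0, 0, 0]' --newtons 30

```text
t: 3.95
eef_pos: [0.6619, -0.0884, 0.1314]
tool_rot: [0.003, 0.665, 0.747, 0.002]
contact_force: [1.2, 0.4, 0.1]
gripper_width: 0.617
grasp_force: 31.9
```

```bash
python3 - <<'E'
from rim import *
o=bot.get_obs();print(o['eef_pos'],o['contact_force'],o['gripper_width'])
r=shot('side');cv2.imwrite('pics/s2.png',cv2.resize(r['frame'][110:260,200:380,::-1],(720,600)))
r=shot('wrist')
for c in('green','red'):
    try:print(c,rim(r,c))
    except Exception as e:print(e)
E
```

```text
[ 0.6619 -0.0884  0.1314] [1.1503 0.4249 0.089 ] 0.6165815622118154
green (array([ 0.6479, -0.0045]), np.float64(0.00048150635802872877))
red (array([0.6488, 0.0222]), np.float64(0.004542098032341088))
```

View pics/s2.png

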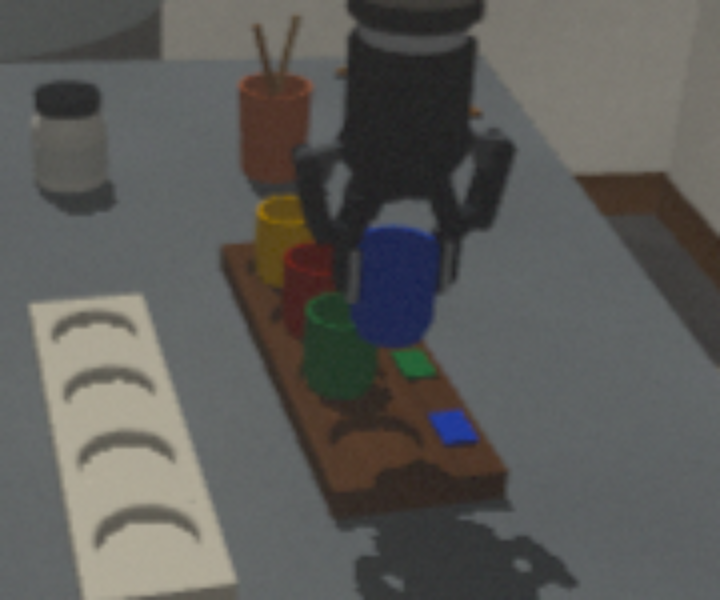

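Call:
carry_out --targets '[255, -14, 8, 0, 0, 255, -24, 18, 0, 0, 255, -24, 20, 0, 0, 255, -24, 20, 0, 0, 255, -24, 20, 0, 0, 255, -24, 20, 0, 0, 255, -24, 20, 0, 0, 255, -20, 20, 0, 0, 255, -15, 14, 0, 0, 255, 0, 0, 0, 0, 255, 0, 0, 0, 0, 255, 0, 0, 0, 0]'

```text
t: 5.25
eef_pos: [0.4664, 0.0712, 0.1259]
tool_rot: [0.0, 0.666, 0.746, -0.0]
contact_force: [-0.0, 0.6, -0.6]
gripper_width: 0.623
grasp_force: 31.9
```

```bash
python3 - <<'E'
from rim import *
o=bot.get_obs();print(o['eef_pos'],o['contact_force'],o['gripper_width'])
r=shot('scene')
o=bot.get_obs();print(o['eef_pos'])
for z in(.166,.171,.176):print(rim(r,'blue',z))
E
```

```text
[0.4664 0.0712 0.1259] [-0.0332  0.5503 -0.5779] 0.6233364528038247
[0.4665 0.0711 0.126 ]
(array([0.4757, 0.0752]), np.float64(0.006253777266302142))
(array([0.4831, 0.0771]), np.float64(0.006291816011786637))
(array([0.4902, 0.0789]), np.float64(0.00629665174547108))
```

Call:
carry_out --targets '[255, 3, 0, -10, 0, 255, 0, 0, -20, 0, 255, 0, 0, -20, 0, 255, 0, 0, -20, 0, 255, 0, 0, -10, 0, 255, 0, 0, -5, 0, 255, 0, 0, -3, 0, 255, 0, 0, 0, 0, 255, 0, 0, 0, 0]'

```text
t: 6.2
eef_pos: [0.4696, 0.0721, 0.0389]
tool_rot: [0.0, 0.665, 0.747, 0.001]
contact_force: [-0.1, -0.6, -0.5]
gripper_width: 0.618
grasp_force: 31.9
```

```bash
python3 - <<'E'
from rim import *
o=bot.get_obs();print(o['eef_pos'],o['contact_force'],o['gripper_width'])
r=shot('side');cv2.imwrite('pics/s3.png',cv2.resize(r['frame'][150:270,180:340,::-1],(640,480)))
E
```

```text
[0.4696 0.0721 0.0389] [-0.1064 -0.5714 -0.5311] 0.6181604009140758
```

View pics/s3.png

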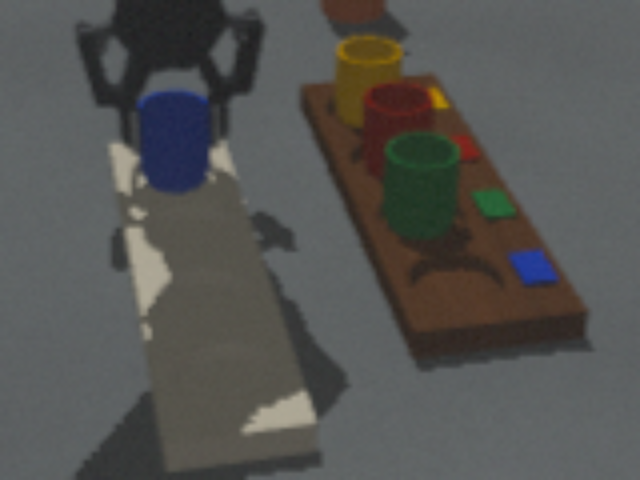

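The blue cup, upright at (175,140), is centred over the setter's left end and almost seated. I'll lower the last 3 mm, open and rise.

Call:
carry_out --targets '[255, 0, 0, -2, 0, 255, 0, 0, -1, 0, 255, 0, 0, 0, 0, 0, 0, 0, 0, 0, 0, 0, 0, 0, 0, 0, 0, 0, 0, 0, 0, 0, 0, 0, 0, 0, 0, 0, 0, 0, 0, 0, 0, 0, 0, 0, 0, 0, 10, 0, 0, 0, 0, 25, 0, 0, 0, 0, 35, 0, 0, 0, 0, 35, 0, 0, 0, 0, 0, 0]'

```text
t: 7.65
eef_pos: [0.4721, 0.0727, 0.1451]
tool_rot: [0.002, 0.665, 0.747, 0.004]
contact_force: [0.8, 0.3, 0.3]
gripper_width: 1.001
grasp_force: 0.0
```

```bash
python3 - <<'E'
from rim import *
o=bot.get_obs();print(o['eef_pos'],o['contact_force'],o['gripper_width'])
for n in('scene','wrist'):
    r=shot(n)
    if n=='scene': r['hsv'][:100]=0
    for c in HUE:
        try:print(n,c,*rim(r,c))
        except Exception as e:print(c,e)
E
```

```text
[0.4721 0.0727 0.1451] [0.7956 0.297  0.3052] 1.0010895903208703
scene blue [0.4725 0.0731] 0.001256876932790748
scene red [0.6456 0.0787] 0.0009782703706712591
scene green [ 0.6499 -0.0032] 0.0014478172568058215
scene yellow [0.6325 0.1625] 0.0010332139096788642
wrist blue [0.4702 0.0754] 0.0006111946994121169
wrist red [0.6401 0.0798] 0.002894121019971876
wrist green [0.6402 0.0215] 0.004595578825446016
wrist yellow [0.6207 0.1613] 0.002852722991422526
```

Call:
carry_out --targets '[0, 23, -10, 0, 0, 0, 23, -10, 0, 0, 0, 23, -10, 0, 0, 0, 23, -10, 0, 0, 0, 23, -10, 0, 0, 0, 23, -10, 0, 0, 0, 23, -10, 0, 0, 0, 18, -6, 0, 0, 0, 0, 0, -22, 0, 0, 0, 0, -22, 0, 0, 0, 0, -22, 0, 0, 0, 0, -22, 0, 0, 0, 0, -12, 0, 0, 0, 0, -5, 0, 0, 0, 0, 0, 0, 0, 0, 0, 0, 0]'

```text
t: 9.35
eef_pos: [0.6486, -0.004, 0.036]
tool_rot: [0.0, 0.665, 0.747, 0.0]
contact_force: [0.4, 0.0, 0.7]
gripper_width: 0.998
grasp_force: 0.0
```

Call:
carry_out --targets '[255, 0, 0, 0, 0, 255, 0, 0, 0, 0, 255, 0, 0, 0, 0, 255, 0, 0, 0, 0, 255, 0, 0, 0, 0, 255, 0, 0, 0, 0, 255, 0, 0, 0, 0]'

```text
t: 10.05
eef_pos: [0.6485, -0.004, 0.0364]
tool_rot: [0.0, 0.665, 0.747, 0.0]
contact_force: [-2.3, 0.4, 6.7]
gripper_width: 0.635
grasp_force: 31.5
```

Call:
carry_out --targets '[255, 0, 0, 10, 0, 255, 0, 0, 20, 0, 255, 0, 0, 30, 0, 255, 0, 0, 30, 0, 255, -14, -1, 0, 0, 255, -24, -1, 0, 0, 255, -24, -1, 0, 0, 255, -24, -1, 0, 0, 255, -24, -1, 0, 0, 255, -24, -1, 0, 0, 255, -20, -1, 0, 0, 255, -14, -1, 0, 0, 255, 0, 0, -15, 0, 255, 0, 0, -20, 0, 255, 0, 0, -20, 0, 255, 0, 0, -20, 0, 255, 0, 0, -8, 0, 255, 0, 0, -3, 0, 255, 0, 0, 0, 0, 255, 0, 0, 0, 0]'

```text
t: 12.05
eef_pos: [0.4807, -0.012, 0.0401]
tool_rot: [0.001, 0.665, 0.747, 0.001]
contact_force: [-0.5, 0.8, -1.7]
gripper_width: 0.637
grasp_force: 32.1
```

```bash
python3 - <<'E'
from rim import *
o=bot.get_obs();print(o['eef_pos'],o['contact_force'],o['gripper_width'])
r=shot('side');cv2.imwrite('pics/s4.png',cv2.resize(r['frame'][150:270,180:340,::-1],(640,480)))
E
```

```text
[ 0.4807 -0.012   0.0401] [-0.5144  0.805  -1.6625] 0.6369224120268622
```

View pics/s4.png

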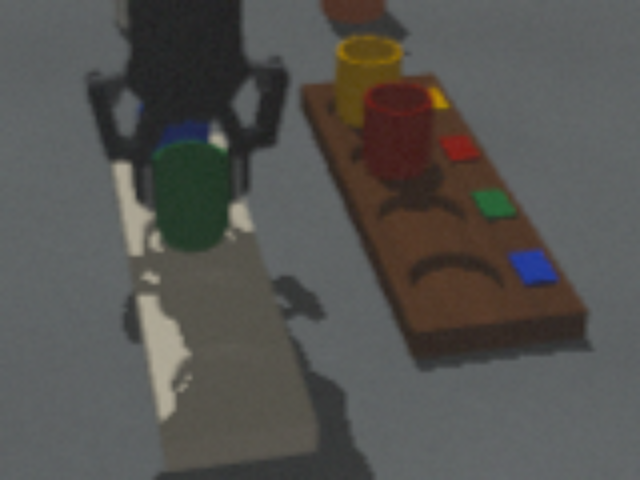

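The green cup at (190,195) is upright in the second well, and blue stands behind it. Next I'll release and rise.

Call:
carry_out --targets '[255, 0, 0, -2, 0, 255, 0, 0, -2, 0, 255, 0, 0, 0, 0, 0, 0, 0, 0, 0, 0, 0, 0, 0, 0, 0, 0, 0, 0, 0, 0, 0, 0, 0, 0, 0, 0, 0, 0, 0, 0, 0, 0, 0, 0, 0, 0, 0, 10, 0, 0, 0, 0, 25, 0, 0, 0, 0, 35, 0, 0, 0, 0, 35, 0, 0, 0, 0, 0, 0]'

```text
t: 13.5
eef_pos: [0.4832, -0.0118, 0.1452]
tool_rot: [0.003, 0.665, 0.747, 0.003]
contact_force: [-0.8, 0.4, 0.6]
gripper_width: 1.002
grasp_force: 0.0
```

```bash
python3 - <<'E'
from rim import *
o=bot.get_obs();print(o['eef_pos'],o['contact_force'],o['gripper_width'])
r=shot('scene');r['hsv'][:100]=0
for c in HUE:
        try:print(c,*rim(r,c))
        except Exception as e:print(c,e)
E
```

```text
[ 0.4832 -0.0118  0.1452] [-0.8408  0.3748  0.6054] 1.001892629839589
blue [0.4725 0.0731] 0.001256876932790748
red [0.6455 0.0788] 0.0009785194771435865
green [ 0.4868 -0.0099] 0.0014995245696311573
yellow [0.6325 0.1625] 0.0010332138287189336
```

Call:
carry_out --targets '[0, 21, 12, 0, 0, 0, 21, 12, 0, 0, 0, 21, 12, 0, 0, 0, 21, 12, 0, 0, 0, 21, 12, 0, 0, 0, 21, 12, 0, 0, 0, 21, 12, 0, 0, 0, 16, 7, 0, 0, 0, 0, 0, -22, 0, 0, 0, 0, -22, 0, 0, 0, 0, -22, 0, 0, 0, 0, -22, 0, 0, 0, 0, -12, 0, 0, 0, 0, -5, 0, 0, 0, 0, 0, 0, 0, 0, 0, 0, 0]'

```text
t: 15.15
eef_pos: [0.6436, 0.0791, 0.0361]
tool_rot: [0.0, 0.665, 0.747, 0.0]
contact_force: [0.6, 0.7, 0.1]
gripper_width: 1.0
grasp_force: 0.0
```

Call:
carry_out --targets '[255, 0, 0, 0, 0, 255, 0, 0, 0, 0, 255, 0, 0, 0, 0, 255, 0, 0, 0, 0, 255, 0, 0, 0, 0, 255, 0, 0, 0, 0, 255, 0, 0, 0, 0]'

```text
t: 15.85
eef_pos: [0.6436, 0.0791, 0.0364]
tool_rot: [0.0, 0.665, 0.747, 0.001]
contact_force: [-1.1, 0.2, 5.0]
gripper_width: 0.626
grasp_force: 31.7
```

Call:
carry_out --targets '[255, 0, 0, 10, 0, 255, 0, 0, 20, 0, 255, 0, 0, 30, 0, 255, 0, 0, 30, 0, 255, -12, -13, 0, 0, 255, -20, -23, 0, 0, 255, -20, -23, 0, 0, 255, -20, -23, 0, 0, 255, -20, -23, 0, 0, 255, -20, -23, 0, 0, 255, -20, -23, 0, 0, 255, -14, -15, 0, 0, 255, -8, -9, 0, 0, 255, 0, 0, -15, 0, 255, 0, 0, -20, 0, 255, 0, 0, -20, 0, 255, 0, 0, -20, 0, 255, 0, 0, -8, 0, 255, 0, 0, -3, 0, 255, 0, 0, 0, 0]'

```text
t: 17.85
eef_pos: [0.4894, -0.0958, 0.0395]
tool_rot: [0.0, 0.665, 0.747, 0.0]
contact_force: [-0.7, 0.1, -0.9]
gripper_width: 0.628
grasp_force: 31.9
```

```bash
python3 - <<'E'
from rim import *
o=bot.get_obs();print(o['eef_pos'],o['contact_force'],o['gripper_width'])
r=shot('side');cv2.imwrite('pics/s5.png',cv2.resize(r['frame'][150:270,180:340,::-1],(640,480)))
E
```

```text
[ 0.4894 -0.0958  0.0395] [-0.657   0.0782 -0.9105] 0.6281659783954654
```

View pics/s5.png

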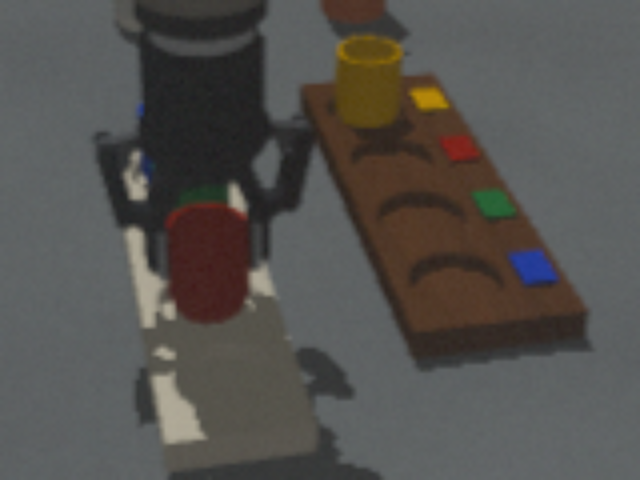

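The red cup at (208,262) is upright in the third well. Next I'll release it and go for yellow.

Call:
carry_out --targets '[255, 0, 0, -2, 0, 255, 0, 0, -2, 0, 255, 0, 0, 0, 0, 0, 0, 0, 0, 0, 0, 0, 0, 0, 0, 0, 0, 0, 0, 0, 0, 0, 0, 0, 0, 0, 0, 0, 0, 0, 0, 0, 0, 0, 0, 0, 0, 0, 10, 0, 0, 0, 0, 25, 0, 0, 0, 0, 35, 0, 0, 0, 0, 35, 0, 0, 0, 0, 0, 0]'

```text
t: 19.3
eef_pos: [0.4922, -0.0964, 0.1453]
tool_rot: [0.004, 0.665, 0.746, 0.003]
contact_force: [0.6, -0.2, 0.3]
gripper_width: 1.003
grasp_force: 0.0
```

```bash
python3 - <<'E'
from rim import *
o=bot.get_obs();print(o['eef_pos'],o['contact_force'],o['gripper_width'])
r=shot('scene');r['hsv'][:100]=0
for c in HUE:
        try:print(c,*rim(r,c))
        except Exception as e:print(c,e)
E
```

```text
[ 0.4922 -0.0964  0.1453] [ 0.5613 -0.1938  0.2971] 1.0033164506666892
blue [0.4725 0.0731] 0.001256876932790748
red [ 0.495  -0.0944] 0.0015592829386083004
green [ 0.4868 -0.0099] 0.0014995245696311573
yellow [0.6325 0.1625] 0.0010332138675927898
```

Call:
carry_out --targets '[0, 13, 23, 0, 0, 0, 16, 29, 0, 0, 0, 16, 29, 0, 0, 0, 16, 29, 0, 0, 0, 16, 29, 0, 0, 0, 16, 29, 0, 0, 0, 16, 29, 0, 0, 0, 16, 29, 0, 0, 0, 16, 33, 0, 0, 0, 0, 0, -22, 0, 0, 0, 0, -22, 0, 0, 0, 0, -22, 0, 0, 0, 0, -22, 0, 0, 0, 0, -12, 0, 0, 0, 0, -5, 0, 0, 0, 0, 0, 0, 0, 0, 0, 0, 0]'

```text
t: 21.05
eef_pos: [0.6306, 0.1632, 0.0361]
tool_rot: [0.0, 0.665, 0.747, 0.001]
contact_force: [-0.4, -0.2, -0.3]
gripper_width: 1.001
grasp_force: 0.0
```

Call:
carry_out --targets '[255, 0, 0, 0, 0, 255, 0, 0, 0, 0, 255, 0, 0, 0, 0, 255, 0, 0, 0, 0, 255, 0, 0, 0, 0, 255, 0, 0, 0, 0, 255, 0, 0, 0, 0]'

```text
t: 21.75
eef_pos: [0.6307, 0.1632, 0.0364]
tool_rot: [0.0, 0.665, 0.747, 0.001]
contact_force: [-1.1, -0.5, 6.0]
gripper_width: 0.633
grasp_force: 31.7
```

Call:
carry_out --targets '[255, 0, 0, 10, 0, 255, 0, 0, 20, 0, 255, 0, 0, 30, 0, 255, 0, 0, 30, 0, 255, -6, -15, 0, 0, 255, -12, -31, 0, 0, 255, -12, -31, 0, 0, 255, -12, -31, 0, 0, 255, -12, -31, 0, 0, 255, -12, -31, 0, 0, 255, -12, -31, 0, 0, 255, -12, -31, 0, 0, 255, -12, -31, 0, 0, 255, -12, -31, 0, 0, 255, -12, -31, 0, 0, 255, -8, -21, 0, 0, 255, -7, -18, 0, 0, 255, 0, 0, 0, 0]'

```text
t: 23.55
eef_pos: [0.4866, -0.2044, 0.125]
tool_rot: [-0.0, 0.667, 0.745, -0.001]
contact_force: [0.3, -0.3, -1.4]
gripper_width: 0.634
grasp_force: 32.0
```

Call:
carry_out --targets '[255, 0, 9, -15, 0, 255, 0, 0, -20, 0, 255, 0, 0, -20, 0, 255, 0, 0, -20, 0, 255, 0, 0, -8, 0, 255, 0, 0, -3, 0, 255, 0, 0, 0, 0]'

```text
t: 24.25
eef_pos: [0.4905, -0.1894, 0.0424]
tool_rot: [-0.0, 0.665, 0.747, 0.001]
contact_force: [-7.3, 7.6, 36.7]
gripper_width: 0.634
grasp_force: 51.7
```

```bash
python3 - <<'E'
from rim import *
o=bot.get_obs();print(o['eef_pos'],o['contact_force'],o['gripper_width'])
r=shot('side');cv2.imwrite('pics/s6.png',cv2.resize(r['frame'][150:270,180:340,::-1],(640,480)))
E
```

```text
[ 0.4905 -0.1894  0.0424] [-7.2786  7.588  36.652 ] 0.6343704031984636
```

View pics/s6.png

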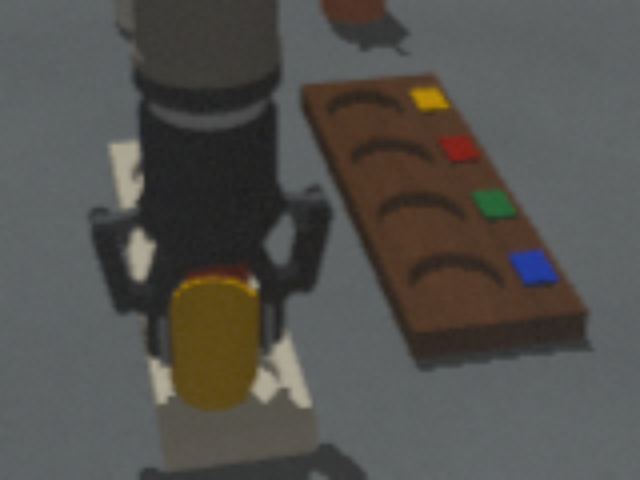

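I miscounted that path, so the yellow cup at (214,345) is resting on the well's edge with 37 N of force. I'll lift it, correct the position and lower again.

Call:
carry_out --targets '[255, 0, 0, 12, 0, 255, 0, 0, 20, 0, 255, 0, 0, 0, 0, 255, 0, 0, 0, 0, 255, 10, 10, 0, 0, 255, 0, 0, 0, 0, 255, 0, 0, 0, 0]'

```text
t: 25.0
eef_pos: [0.4991, -0.1811, 0.0706]
tool_rot: [-0.001, 0.665, 0.747, -0.0]
contact_force: [0.3, -0.7, -1.2]
gripper_width: 0.634
grasp_force: 45.5
```

```bash
python3 - <<'E'
from rim import *
o=bot.get_obs();print(o['eef_pos'],o['contact_force'],o['gripper_width'])
r=shot('side');cv2.imwrite('pics/s7.png',cv2.resize(r['frame'][150:270,180:340,::-1],(640,480)))
E
```

```text
[ 0.4991 -0.1811  0.0706] [ 0.2525 -0.679  -1.1807] 0.6342357085305526
```

View pics/s7.png

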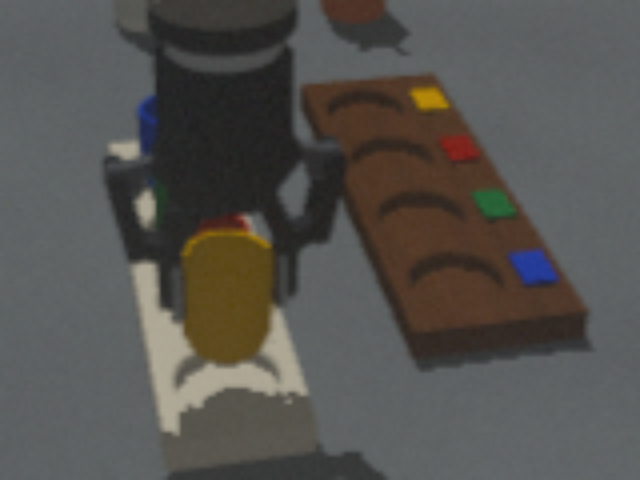

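The yellow cup is upright at (227,297), centred over the fourth well at (228,375). Lowering.

Call:
carry_out --targets '[255, 1, 1, -12, 0, 255, 0, 0, -10, 0, 255, 0, 0, -5, 0, 255, 0, 0, -3, 0, 255, 0, 0, 0, 0, 255, 0, 0, 0, 0]'

```text
t: 25.65
eef_pos: [0.5001, -0.1811, 0.0414]
tool_rot: [0.0, 0.665, 0.747, 0.0]
contact_force: [-0.7, -0.7, -0.9]
gripper_width: 0.631
grasp_force: 45.5
```

Call:
carry_out --targets '[255, 0, 0, -2, 0, 255, 0, 0, -2, 0, 255, 0, 0, 0, 0, 255, 0, 0, 0, 0]'

```text
t: 26.05
eef_pos: [0.5, -0.181, 0.0373]
tool_rot: [0.0, 0.665, 0.747, 0.0]
contact_force: [-0.3, -0.4, -0.4]
gripper_width: 0.632
grasp_force: 45.5
```

Call:
carry_out --targets '[255, 0, 0, -1, 0, 255, 0, 0, -1, 0, 255, 0, 0, 0, 0, 255, 0, 0, 0, 0]'

```text
t: 26.45
eef_pos: [0.5002, -0.1811, 0.0355]
tool_rot: [0.0, 0.665, 0.747, 0.0]
contact_force: [-0.7, -1.0, 1.7]
gripper_width: 0.633
grasp_force: 45.6
```

Call:
carry_out --targets '[255, 0, 0, -1, 0, 255, 0, 0, 0, 0, 255, 0, 0, 0, 0]'

```text
t: 26.75
eef_pos: [0.5002, -0.1815, 0.0352]
tool_rot: [0.0, 0.665, 0.746, 0.0]
contact_force: [-3.1, -0.1, 10.2]
gripper_width: 0.634
grasp_force: 45.2
```

Contact at 10 N means the cup is seated. Release, rise and back off.

Call:
carry_out --targets '[0, 0, 0, 0, 0, 0, 0, 0, 0, 0, 0, 0, 0, 0, 0, 0, 0, 0, 0, 0, 0, 0, 0, 0, 0, 0, 0, 0, 0, 0, 0, 0, 0, 10, 0, 0, 0, 0, 25, 0, 0, 0, 0, 35, 0, 0, 0, 0, 40, 0, 0, 20, 0, 40, 0, 0, 20, 0, 40, 0, 0, 30, 0, 10, 0, 0, 30, 0, 0, 0, 0, 0, 0, 0, 0, 0, 0, 0, 0, 0]'

```text
t: 28.35
eef_pos: [0.5997, -0.1808, 0.2343]
tool_rot: [-0.0, 0.665, 0.747, -0.0]
contact_force: [0.1, -0.5, 0.2]
gripper_width: 1.004
grasp_force: 0.0
```

```bash
python3 - <<'E'
from rim import *
o=bot.get_obs();print(o['eef_pos'],o['contact_force'],o['gripper_width'])
c0=np.array([.485,-.054]);a=.115;ex=np.array([np.cos(a),np.sin(a)]);ey=np.array([-ex[1],ex[0]])
for n in('scene','wrist'):
    r=shot(n)
    if n=='scene': r['hsv'][:100]=0
    for c in HUE:
        try:
            g,s=rim(r,c);print(n,c,g,s,'setter frame',(g-c0)@ex,(g-c0)@ey)
        except Exception as e:print(c,e)
    if n=='scene': cv2.imwrite('pics/e.png',cv2.resize(r['frame'][130:290,100:310,::-1],(787,600)))
    else: cv2.imwrite('pics/ew.png',r['frame'][:,:,::-1])
E
```

```text
[ 0.5997 -0.1808  0.2343] [ 0.079  -0.525   0.2067] 1.0042833191523548
scene blue [0.4725 0.0731] 0.001256876932790748 setter frame 0.002140425427506776 0.1276590118750942
scene red [ 0.495  -0.0944] 0.0015592829386083004 setter frame 0.005345242326312635 -0.041255695855609134
scene green [ 0.4868 -0.0099] 0.0014995245696157902 setter frame 0.006856053051203632 0.04364286604397557
scene yellow [ 0.5014 -0.1806] 0.0015348889462129724 setter frame 0.0018034045454880208 -0.12761196315803391
wrist blue [ 0.6751 -0.0883] 0.007955543724914691 setter frame 0.18493565964564487 -0.055907320568815144
wrist red [ 0.4929 -0.0966] 0.0007161350846416906 setter frame 0.0029814708752322694 -0.04322396362752151
wrist green [ 0.4878 -0.0504] 0.008473134116066448 setter frame 0.003181033510283525 0.0032797527396485455
wrist yellow [ 0.5011 -0.1801] 0.0005588190734946762 setter frame 0.0015094421860939837 -0.12715949001818244
```

View pics/ew.png

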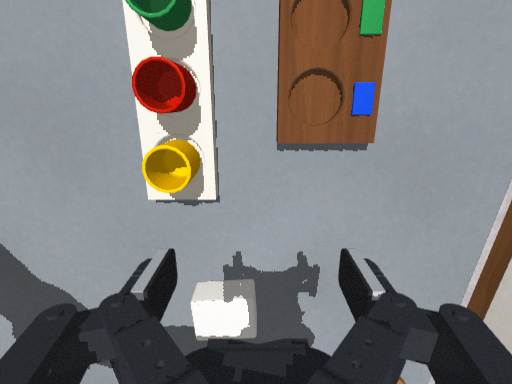

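View pics/e.png

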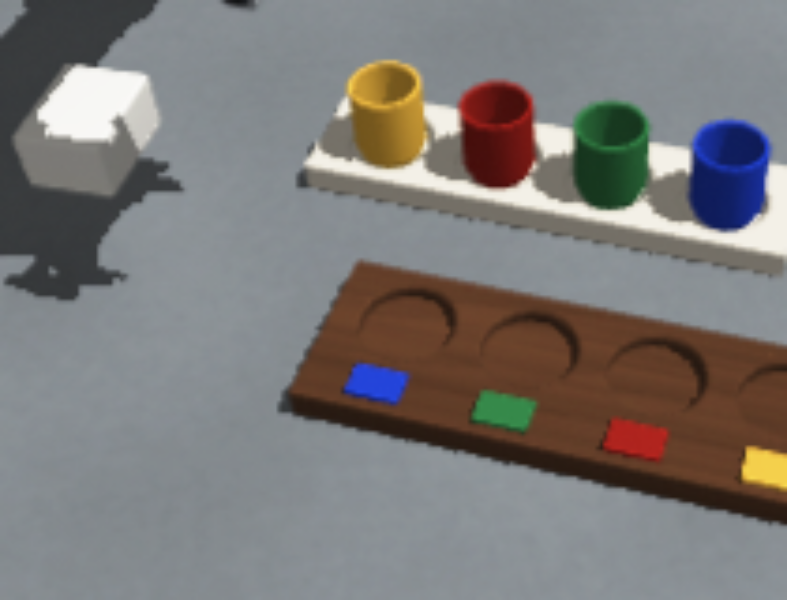

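All four cups stand upright in the setter in mirrored order. In the scene crop yellow is at (386,112), red (497,133), green (611,153) and blue (729,174). They are all within about 7 mm of their well centres, and the gripper is clear.

```bash
python3 -c "
from station import bot
print(bot.hand_in())"
```

```text
the job is handed in; nothing more can be done
None
```

The four cups stand upright in the kiln setter in reverse order (from the robot's left: blue, green, red, yellow), released and about 7 mm or less from their well centres by camera; the job is handed in at about 28 s, and no verdict was returned.

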